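# Lock a test blade into the clip test post

## Task

Fit the green-headed test blade from the rack into the slot of the clip test post, seated right down. Then, with the blade in, turn the knurled collar on the post until its hidden keyways let it drop over the pins, press it fully home against its spring so that no gap is left under it, and finish with your fingers still holding it down there so that I can do up the lock screw. Leave the other blades, the bins, the clips and the torque driver as they are.

Things in the scene. Friction and masses are not known exactly. Their poses are not given: they have to be found in the camera images.
- post: clip test post, fixed: grey base plate 90 x 76 x 10 mm, aluminium pedestal with a round flange (60 mm across, top 40 mm above the bench), above it a bright nose 30 mm in diameter, ending 82 mm above the bench. Origin: centre of the underside, on the axis of nose and collar; x along the nose's slot. A black lock screw sticks out to its -x at 23 mm height, 45 mm from the axis
- post_mouth (a point): centre of the slot's mouth, on the nose's flat top, 82 mm above the bench. The slot is 24.5 mm long (post x) by 7.5 mm wide (post y) and 22 mm deep, closed at its ends
- post_flange (a point): point on the post's axis at the height of the flange's top face (40 mm above the bench), on which the collar's lower rim sits when it is home
- collar: loose dark knurled steel collar round the nose: 46 mm outside diameter, 34 mm high, bore 32.4 mm, 160 g; grip it across the outside at any height. Origin: centre of its lower rim, z up. At the start it rides on three hidden pins, its lower rim 10 mm above the flange, its top 2 mm above the nose; the seated blade's head then stands 24 mm above the collar's top (34 mm with the collar home)
- collar_grip (a point): centre of the collar, 17 mm above its lower rim. Inside are three keyways 10 mm wide for the 5 mm pins, a third of a turn apart and unseen, with no mark outside. Turned clockwise seen from above (yaw decreasing) they come into line 20 to 72 degrees from the start, with about 6 degrees of play either way. Feel for it by pushing down lightly: out of line the collar stays 10 mm up
- collar_top (a point): centre of the collar's top rim, 34 mm above its lower rim. Once in line with the pins the collar goes down 5.5 mm on to a sprung plate; from there a push of about 4 N, rising to 10 N, takes it the last 4.5 mm until its lower rim meets the flange. Let go, the spring lifts it again by 4.5 mm
- rack: aluminium blade rack, fixed, 156 x 46 mm, 36 mm high; origin: centre of the underside; x along its length. Three slots like the post's, 24.5 x 7.5 mm and 22 mm deep, at x = -50, 0 and +50 mm, their length along x; a test blade stands in each
- blade_green: the test blade to fit: green head 24 mm (its x) by 13 mm (its y), 26 mm high, on a steel tang 22 x 5 mm, 20 mm long, tapered over its last 4.5 mm; 50 g. Origin: centre of the tang's lower end, z up; the head spans z = 20 to 46 mm. It stands in one of the slots of the rack, x along it, head resting on the rack top. Fits either way round; seated in the post, its head rests on the nose
- blade_green_head (a point): centre of the green head, 33 mm above the blade's origin
- blade_orange: an equal blade with an orange head, in another slot of the rack; stays there
- blade_white: an equal blade with a white head, in another slot of the rack; stays there
- bin_whites: yellow stacking bin, 151 x 106 x 68 mm, behind the post; origin: centre of the underside; stays
- torque_driver: blue and grey torque driver lying on the bench to the left of the rack, 172 mm long, 33 mm thick; origin: under its middle; stays
- clip_black: small black moulded clip, 18 x 37 x 12 mm, lying near the post; stays
Things that resemble listed ones, but are neither listed nor needed, are in the scene too. There is more than one size of the collar; the one meant has the size given above.

How it is judged (in metres and radians):
On the way, in this order (a step that is already met when the one before it is completed fails the run):
1. the green blade is seated in the post's slot, its head down on the nose (horizontal distance between blade_green and post_mouth below 0.004 m and z of blade_green in the frame of post_mouth between -0.0225 and -0.0185 m and angle between the z axis of blade_green and the z axis of post, either way round below 0.1 rad and angle between the x axis of blade_green and the x axis of post, either way round below 0.3 rad), for 0.2 s.
2. the collar has dropped over the pins (lower rim less than 7 mm above the flange) (all of step 1 and z of collar in the frame of post_flange below 0.007 m and horizontal distance between collar and post_flange below 0.004 m and angle between the z axis of collar and the z axis of post, either way round below 0.1 rad), for 0.1 s.
At the end, for the whole second after the job is handed in: the green blade stands in the post's slot with its head seated on the nose to within 1.5 mm and within 4 mm of the axis; the collar is upright on the post with its lower rim less than 1.7 mm above the flange; the fingers still bear on the collar with more than 2 N (all of step 1 and z of collar in the frame of post_flange below 0.0017 m and horizontal distance between collar and post_flange below 0.004 m and angle between the z axis of collar and the z axis of post, either way round below 0.1 rad and contact force between the fingers and collar above 2 N); the arm keeps its last pose, push and grip.
It fails at once if one of the other blades is pulled out of place (more than 10 mm) (distance of any of blade_orange, blade_white from where it was at the start of the episode above 0.01 m).
It fails at once if the yellow bin, the black clip or the torque driver is pushed away (more than 25 mm) (distance of any of bin_whites, torque_driver, clip_black from where it was at the start of the episode above 0.025 m).
It also fails if it takes over 51 s, if anything falls off the work surface, if the arm or the gripper's body presses on something with over 40 N, if the wrist force passes 120 N, or if a joint passes its speed limit or range.

## Robot

A 6-joint arm with a two-finger parallel gripper is mounted at the origin on a cart in front of the work surface, level with it; the furniture and walls round the work are solid. World frame = base frame: x ahead of the robot, y to its left, z up, the work surface at z = 0. Lengths are in m, angles in degrees, forces in N, time in s.
With the tool pointing down it reaches from about 0.4 to 0.825 m from the base axis. Payload 7 kg.
Tool frame: the origin (TCP) lies midway between the tips of the shut fingers; the grasp point (between the pads) lies 19 mm behind it; z points along the fingers, y is the line along which they close (so a half turn about z gives the same grasp; the last joint's range is limited). The gripper opens to 85 mm and grips with 20 to 120 N. Pads are 22 mm wide; open, the fingers measure 114 mm over their backs; the gripper's body (76 mm by 85 mm) begins 54 mm behind the grasp point. The pads swing forward as they close: fully open they stand 13 mm farther back than shut.
Start: joints at [-54.024, 20.546, 0.682, 0, -70.136, -16.507], TCP at [0.225, -0.636, 0.231] pointing down, gripper open.
Joint ranges: [-176.03, 176.03], [-82.01, 121.73], [-58.28, 71.71], [-173.87, 95.51], [-174.79, -0.11], [-173.66, 173.66]. Speed limits (degrees/s): [136.94, 136.94, 172.46, 180, 180, 180].

## Interface

Orientations are given as a 3x3 rotation matrix whose columns are the frame's x, y, z axes.
In Python, from rig import arm gives the robot as it stands.
- The arm moves only by the tool servo_tool, never from a script. Its argument "targets" is a list that holds one entry, the list of rows, each a list of 7 numbers: the finger opening in mm, from 0 to 85.4, then the shift along the world's x, y, z in units of 30 mm (1.0 is 30 mm), then the turn, a rotation vector about the world's x, y, z in units of 5 degrees (1.0 is 5 degrees). A call has 1 to 5 rows; each row shifts and turns the commanded pose from where the row before left it; what a row does not reach is not made up. A row lasts 1/8 s, in which the tool goes at most 62.5 mm and 10.7 degrees, less where a joint would pass 70% of its speed; a pose out of reach is approached as far as the arm can. A call is refused whole if a number of a shift passes 1 or a number of a turn 1, either way. A call with a gripper value outside its range is refused whole. The fingers move at their own pace and stop on an object; "newtons" is the grip in N (left out, the last holds). Time passes only in rows, so rows that do not move let the fingers close. It gives the time, the measured TCP pose, the force, the opening and the grip force at its end, in the units of the state.
- arm.observe(): the state, without advancing time (a new reading comes with each control period).
- arm.get_image(name): name is "scene" or "top"; returns a dict with "color" (420x560x3 uint8, red, green, blue), "mtx" (3x3 intrinsics, pixels), "dist" ([k1, k2, p1, p2, k3] as OpenCV has them; the pictures are not rectified), "pose" (4x4, takes a point from camera to world coordinates). Camera axes: x right, y down, z forward; pixel columns grow to the right and rows downward; lengths in m; the calibration is good to about 2 mm. A picture is of the moment at which its call begins. There is no depth.
- arm.finish_job(): hands the job in; it is judged then, once.
The state is a dict: "clock": time; "joints": joint angles; "joint_velocities": joint speeds; "effort": joint torques, N m; "tcp_pos": TCP position; "ee_rot": TCP orientation; "ft_force": force on the tool from outside, world axes, zero at the start; "wrist_torque": the same for the moment, N m; "opening": finger opening in m; "finger_force": force on a finger pad.
Only numpy, scipy, OpenCV 4.12 (cv2) and the standard library are available. Lean on these libraries where they do the work, as an engineer would, in place of code of your own. Each camera call takes 0.05 s, during which the arm holds its last target. There are 200 camera calls.

## Working session

There is one attempt and no reset: what is moved stays moved. The work goes in short steps, Python scripts to look and compute and a tool call to move; the robot and the scene stay as the last step left them, time stands still between calls to the robot, and variables do not carry over. Pictures are saved under pics/ and viewed, at most 10 in all, crops included, and the job is handed in when it is done.

Besides the shell and the picture viewer there is one more tool, called after ">>>" in YAML: its name, and indented under it one key for each argument. servo_tool: Moves the arm, as the interface text tells. Its arguments: {"type":"object","properties":{"targets":{"type":"array","items":{"type":"array","items":{"type":"array","items":{"type":"number"}}}},"newtons":{"type":"number"}},"required":["targets"]}

```bash
mkdir -p pics
cat > h.py <<'E'
import numpy as np, cv2
from rig import arm
def ray(im,uv):
    p=cv2.undistortPoints(np.array([[uv]],float),im['mtx'],im['dist']).ravel()
    T=im['pose']; d=T[:3,:3]@np.array([p[0],p[1],1]); return T[:3,3],d
def onz(im,uv,z):
    o,d=ray(im,uv); return o+d*(z-o[2])/d[2]
def tri(a,ua,b,ub):
    o1,d1=ray(a,ua);o2,d2=ray(b,ub)
    s=np.linalg.lstsq(np.c_[d1,-d2],o2-o1,rcond=None)[0]
    p,q=o1+d1*s[0],o2+d2*s[1]; return (p+q)/2,np.linalg.norm(p-q)
def proj(im,P):
    Ti=np.linalg.inv(im['pose']); r=cv2.Rodrigues(Ti[:3,:3])[0]
    return cv2.projectPoints(np.array(P,float).reshape(-1,1,3),r,Ti[:3,3],im['mtx'],im['dist'])[0].reshape(-1,2)
E
python3 - <<'E'
from h import *
import pickle
for n in('scene','top'):
    im=arm.get_image(n); cv2.imwrite(f'pics/{n}0.png',im['color'][:,:,::-1]); pickle.dump(im,open(n+'0.pkl','wb'))
    print(n,im['pose'].round(3).tolist(),im['mtx'].round(1).tolist())
s=arm.observe();print(s['clock'],s['ft_force'],s['opening'],s['ee_rot'])
E
```

```text
scene [[-0.44, -0.41, 0.799, -0.266], [-0.898, 0.215, -0.384, 0.502], [-0.014, -0.887, -0.462, 0.529], [0.0, 0.0, 0.0, 1.0]] [[413.8, 0.0, 280.7], [0.0, 413.8, 210.5], [0.0, 0.0, 1.0]]
top [[0.013, -0.998, 0.066, 0.464], [-1.0, -0.013, 0.003, 0.118], [-0.002, -0.066, -0.998, 1.006], [0.0, 0.0, 0.0, 1.0]] [[381.2, 0.0, 275.2], [0.0, 381.2, 206.4], [0.0, 0.0, 1.0]]
0.1 [-0.36012104  0.52018866  0.65392555] 0.08514939049135024 [[-9.42858978e-01 -3.33191484e-01 -6.17897930e-04]
 [-3.33192027e-01  9.42858060e-01  1.32393966e-03]
 [ 1.41464625e-04  1.45416705e-03 -9.99998933e-01]]
```

View pics/scene0.png

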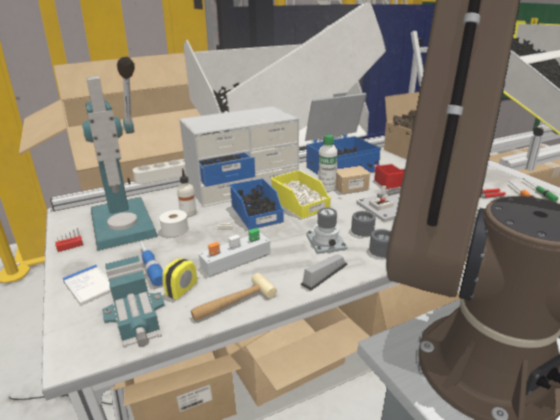

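View pics/top0.png

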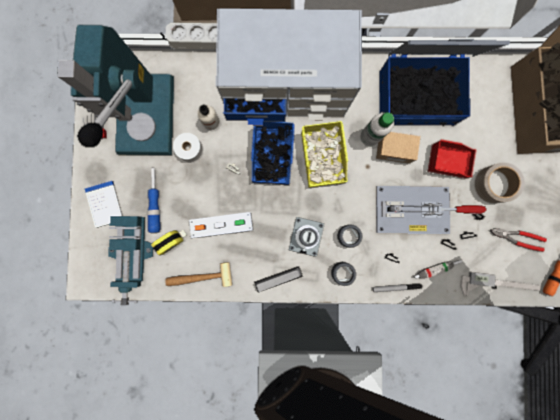

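The scene view shows the rack at (235,255) with orange, white and green heads, the green one at (254,236). The post with its collar is at (327,225), and loose rings lie at (363,223) and (380,243). In the top view the green head is at (240,222) and the post at (307,236), with lookalike rings at (348,236) and (342,273). The collar I want is the one on the post's nose. I'll confirm that with an enlarged crop and measure it.

Run:
```python
from h import *
import pickle
S=pickle.load(open('scene0.pkl','rb'));T=pickle.load(open('top0.pkl','rb'))
a=cv2.resize(T['color'][200:290,180:370],None,fx=4.2,fy=4.2,interpolation=cv2.INTER_CUBIC)
b=cv2.resize(S['color'][195:275,195:405],None,fx=3.8,fy=3.8,interpolation=cv2.INTER_CUBIC)[:220]
b=cv2.resize(b,(a.shape[1],220)); cv2.imwrite('pics/crop.png',np.vstack([a,b])[:,:,::-1]); print(a.shape)
def blobs(im,lo,hi,box):
    hsv=cv2.cvtColor(im['color'],cv2.COLOR_RGB2HSV); m=cv2.inRange(hsv,lo,hi)
    x0,y0,x1,y1=box; k=np.zeros_like(m);k[y0:y1,x0:x1]=m[y0:y1,x0:x1]
    n,l,st,c=cv2.connectedComponentsWithStats(k)
    return [(c[i].round(1).tolist(),st[i].tolist(),cv2.minAreaRect(np.argwhere(l==i)[:,::-1].astype(np.float32))) for i in range(1,n) if st[i,4]>8]
G=((45,80,40),(85,255,255));O=((3,120,120),(18,255,255))
for nm,c in(('green',G),('orange',O)):
    for t,im,box in(('T',T,(185,205,260,245)),('S',S,(195,215,280,275))):
        for r in blobs(im,*c,box): print(nm,t,r, onz(im,r[0],.062 if t=='T' else .053).round(4))
```

```text
(378, 798, 3)
green T ([239.1, 222.0], [235, 220, 10, 5, 41], ((239.5, 222.0), (9.0, 4.0), 0.0)) [0.4865 0.2088 0.062 ]
green S ([253.6, 233.4], [249, 228, 10, 13, 96], ((253.8918914794922, 233.85134887695312), (11.507928848266602, 9.370742797851562), 80.53767395019531)) [0.4848 0.2096 0.053 ]
orange T ([199.5, 227.0], [195, 225, 10, 5, 43], ((199.5, 227.0), (4.0, 9.0), 90.0)) [0.4729 0.3065 0.062 ]
orange S ([213.7, 247.9], [209, 242, 10, 13, 98], ((213.5, 248.0), (12.0, 9.0), 90.0)) [0.4681 0.309  0.053 ]
```

View pics/crop.png

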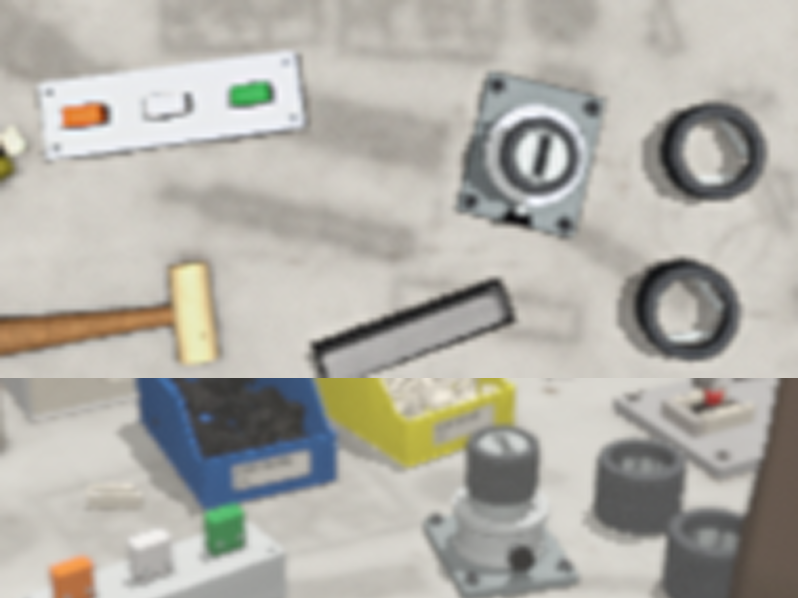

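The crop confirms both targets. The green blade is at top-view (239,222), with white at (220,224) and orange at (200,227), and its head is clearly green. The collar on the nose at (308,237) has the slot inside it, and at 46 mm it is the smaller size. The two rings at (349,236) and (343,273) are bigger, loose on the bench and have hexagonal bores. Next I'll get accurate positions.

Run:
```python
from h import *
import pickle
S=pickle.load(open('scene0.pkl','rb'));T=pickle.load(open('top0.pkl','rb'))
pc=lambda u,v:(180+u/4.2-.4,200+v/4.2-.4)
P=[onz(T,pc(*c),.010)[:2] for c in((488,72),(607,97),(577,237),(458,210))]
P=np.array(P);print('plate c',P.mean(0).round(4),[np.linalg.norm(P[i]-P[(i+1)%4]).round(4) for i in range(4)])
ax=(P[0]+P[1]-P[2]-P[3]);print('post yaw',np.degrees(np.arctan2(ax[1],ax[0])))
R=np.array([onz(T,pc(*c),.036)[:2] for c in((38,86),(296,52),(305,128),(48,160))])
print('rack c',R.mean(0).round(4),[np.linalg.norm(R[i]-R[(i+1)%4]).round(4) for i in range(4)]);ax=R[1]+R[2]-R[0]-R[3];print('yaw',np.degrees(np.arctan2(ax[1],ax[0])))
# nose: bright disc, slot: dark inside; refine by moments on upscaled gray
g=cv2.resize(cv2.cvtColor(T['color'],cv2.COLOR_RGB2GRAY),None,fx=4,fy=4,interpolation=cv2.INTER_CUBIC)
x0,y0=309*4,237*4
w=g[y0-26:y0+26,x0-26:x0+26].astype(float)
yy,xx=np.mgrid[-26:26,-26:26]; m=(np.hypot(xx,yy)<18)&(w<120)
n,l,st,c=cv2.connectedComponentsWithStats(m.astype(np.uint8));i=1+np.argmax(st[1:,4])
uv=((c[i][0]-26+x0)/4-.375,(c[i][1]-26+y0)/4-.375);print('slot',uv,st[i],onz(T,uv,.082).round(4))
p=np.argwhere(l==i)[:,::-1];vx=cv2.fitLine(p.astype(np.float32),cv2.DIST_L2,0,.01,.01).ravel()
e=[onz(T,(uv[0]+k*vx[0],uv[1]+k*vx[1]),.082) for k in(-4,4)];d=e[1]-e[0];print('slot yaw',np.degrees(np.arctan2(d[1],d[0])))
# dark collar ring in top (top face .084) 
for t in(90,105): 
  m=(cv2.inRange(g[y0-60:y0+60,x0-60:x0+60],0,t));k=cv2.findContours(m,cv2.RETR_EXTERNAL,cv2.CHAIN_APPROX_NONE)[0];k=max(k,key=cv2.contourArea);(cx,cy),r=cv2.minEnclosingCircle(k)
  u=((cx-60+x0)/4-.375,(cy-60+y0)/4-.375);q=onz(T,u,.084);print('collar',u,q.round(4),'diam',2*r/4/381.2*.92)
hs=cv2.cvtColor(T['color'],cv2.COLOR_RGB2HSV)
k=cv2.resize(T['color'][215:230,230:250].astype(np.uint8),None,fx=1,fy=1);print(hs[217:228,233:248,2])
Gd=tri(T,(239.5,222),S,(253.8,233.6));print('tri',Gd)
print(proj(S,[0.464,.036,.084]),proj(S,[.4865,.2088,.062]))
```

```text
plate c [0.453  0.0379] [np.float64(0.0755), np.float64(0.0886), np.float64(0.0753), np.float64(0.0875)]
post yaw -11.777579778848505
rack c [0.4791 0.2584] [np.float64(0.1575), np.float64(0.0464), np.float64(0.1562), np.float64(0.0452)]
yaw -81.96434165607108
slot (np.float64(308.5722402597403), np.float64(236.5836038961039)) [ 19   9  15  35 308] [0.453  0.0383 0.082 ]
slot yaw -12.59511043516868
collar (307.67335510253906, 236.53852367401123) [0.4531 0.0407 0.084 ] diam 0.04315344259095968
collar (307.66757011413574, 236.49376392364502) [0.4532 0.0407 0.084 ] diam 0.04435187236709835
[[240 240 240 240 241 241 242 242 242 242 242 241 240 240 240]
 [240 241 241 243 244 243 240 238 239 238 237 238 241 239 238]
 [240 240 237 238 235 222 193 180 189 192 183 202 238 241 239]
 [238 223 199 187 187 183 170 173 181 178 152 150 220 241 241]
 [234 196 176 177 179 180 182 185 187 183 151 120 193 241 241]
 [230 182 170 181 185 187 187 189 191 188 159 118 184 242 242]
 [231 180 169 178 181 180 181 179 178 174 151 126 189 241 242]
 [228 176 153 154 152 148 149 150 150 151 158 173 215 240 241]
 [232 194 165 151 150 152 163 184 213 227 239 238 238 239 239]
 [238 237 238 239 240 240 239 240 241 241 241 240 239 239 238]
 [238 239 240 242 242 242 241 240 240 239 239 238 238 238 238]]
tri (array([0.48666813, 0.20868483, 0.05122694]), np.float64(0.0004419134796891661))
[[324.94540814 208.49560664]] [[253.46856794 229.51492704]]
```

>>> servo_tool:
  targets:
    - [[40, 0.85, 1, 0, 0, 0, 0.8], [40, 0.85, 1, 0, 0, 0, 0.8], [40, 0.85, 1, 0, 0, 0, 0.8], [40, 0.85, 1, 0, 0, 0, 0.8], [40, 0.85, 1, 0, 0, 0, 0.8]]

```text
clock: 0.72
tcp_pos: [0.353, -0.4852, 0.2309]
ee_rot: [[-0.771, -0.637, -0.0], [-0.637, 0.771, 0.001], [-0.0, 0.001, -1.0]]
ft_force: [0.8, -0.1, -0.4]
opening: 0.0401
finger_force: 0.0
```

>>> servo_tool:
  targets:
    - [[40, 0.85, 1, 0, 0, 0, 0.8], [40, 0.85, 1, 0, 0, 0, 0.8], [40, 0.85, 1, 0, 0, 0, 0.8], [40, 0.85, 1, 0, 0, 0, 0.8], [40, 0.85, 1, 0, 0, 0, 0.8]]

```text
clock: 1.35
tcp_pos: [0.4805, -0.3352, 0.231]
ee_rot: [[-0.506, -0.863, -0.0], [-0.863, 0.506, 0.0], [-0.0, 0.001, -1.0]]
ft_force: [0.4, 0.2, -0.3]
opening: 0.0402
finger_force: 0.0
```

>>> servo_tool:
  targets:
    - [[40, 0, 1, 0, 0, 0, 0.8], [40, 0, 1, 0, 0, 0, 0.8], [40, 0, 1, 0, 0, 0, 0.8], [40, 0, 1, 0, 0, 0, 0.8], [40, 0, 1, 0, 0, 0, 0.8]]

```text
clock: 1.98
tcp_pos: [0.4796, -0.1854, 0.231]
ee_rot: [[-0.181, -0.984, -0.001], [-0.984, 0.181, 0.0], [-0.0, 0.001, -1.0]]
ft_force: [1.0, 0.1, -0.6]
opening: 0.0398
finger_force: 0.0
```

>>> servo_tool:
  targets:
    - [[40, 0, 1, 0, 0, 0, 0.8], [40, 0, 1, 0, 0, 0, 0.8], [40, 0, 1, 0, 0, 0, 0.8], [40, 0, 1, 0, 0, 0, 0.8], [40, 0, 1, 0, 0, 0, 0.4]]

```text
clock: 2.6
tcp_pos: [0.4796, -0.0354, 0.2311]
ee_rot: [[0.132, -0.991, -0.0], [-0.991, -0.132, 0.0], [-0.0, 0.0, -1.0]]
ft_force: [-0.6, 0.4, -0.1]
opening: 0.0402
finger_force: 0.0
```

>>> servo_tool:
  targets:
    - [[40, 0, 1, -0.3, 0, 0, 0], [40, 0, 1, -0.3, 0, 0, 0], [40, 0, 1, -0.3, 0, 0, 0], [40, 0, 1, -0.3, 0, 0, 0], [40, 0, 1, -0.3, 0, 0, 0]]

```text
clock: 3.22
tcp_pos: [0.4796, 0.1145, 0.1858]
ee_rot: [[0.13, -0.992, -0.0], [-0.992, -0.13, -0.0], [0.0, 0.0, -1.0]]
ft_force: [0.5, 0.5, -0.2]
opening: 0.0401
finger_force: 0.0
```

>>> servo_tool:
  targets:
    - [[40, 0.05, 0.79, -0.5, 0, 0, 0.1], [40, 0.05, 0.79, -0.5, 0, 0, 0], [40, 0.06, 0.79, -0.3, 0, 0, 0], [40, 0.06, 0.78, -0.2, 0, 0, 0], [40, 0, 0, -0.8, 0, 0, 0]]

```text
clock: 3.85
tcp_pos: [0.488, 0.211, 0.118]
ee_rot: [[0.14, -0.99, 0.003], [-0.99, -0.14, 0.002], [-0.002, -0.003, -1.0]]
ft_force: [0.6, -0.6, -0.3]
opening: 0.0401
finger_force: 0.0
```

>>> servo_tool:
  targets:
    - [[40, 0, 0, -0.8, 0, 0, 0], [40, 0, 0, -0.8, 0, 0, 0], [40, 0, 0, -0.6, 0, 0, 0], [40, 0, 0, -0.36, 0, 0, 0], [40, 0, 0, 0, 0, 0, 0]]

```text
clock: 4.47
tcp_pos: [0.4864, 0.2082, 0.04]
ee_rot: [[0.139, -0.99, -0.001], [-0.99, -0.139, -0.001], [0.001, 0.001, -1.0]]
ft_force: [-0.0, 0.5, 0.8]
opening: 0.04
finger_force: 0.0
```

>>> servo_tool:
  targets:
    - [[10, 0, 0, 0, 0, 0, 0], [10, 0, 0, 0, 0, 0, 0], [10, 0, 0, 0, 0, 0, 0]]
  newtons: 30

```text
clock: 4.85
tcp_pos: [0.487, 0.2085, 0.0413]
ee_rot: [[0.139, -0.99, 0.001], [-0.99, -0.139, 0.001], [-0.001, -0.001, -1.0]]
ft_force: [-0.3, 0.5, 5.4]
opening: 0.012
finger_force: 32.9
```

>>> servo_tool:
  targets:
    - [[10, 0, 0, 0.5, 0, 0, 0], [10, 0, 0, 0.8, 0, 0, 0], [10, 0, 0, 1, 0, 0, 0], [10, 0, 0, 0.9, 0, 0, 0.5], [10, 0, 0, 0.4, 0, 0, 1]]

```text
clock: 5.48
tcp_pos: [0.4872, 0.2085, 0.1513]
ee_rot: [[0.269, -0.963, 0.002], [-0.963, -0.269, 0.002], [-0.001, -0.003, -1.0]]
ft_force: [-0.0, -1.5, -1.2]
opening: 0.0122
finger_force: 32.2
```

>>> servo_tool:
  targets:
    - [[10, -0.1, -0.45, 0, 0, 0, 1], [10, -0.1, -0.45, 0, 0, 0, 1], [10, -0.1, -0.45, 0, 0, 0, 1], [10, -0.1, -0.45, 0, 0, 0, 1], [10, -0.1, -0.45, 0, 0, 0, 1]]

```text
clock: 6.1
tcp_pos: [0.4714, 0.1401, 0.1495]
ee_rot: [[0.651, -0.759, 0.001], [-0.759, -0.651, 0.0], [0.0, -0.001, -1.0]]
ft_force: [1.1, -0.6, -0.1]
opening: 0.0123
finger_force: 32.2
```

>>> servo_tool:
  targets:
    - [[10, -0.1, -0.45, 0, 0, 0, 1], [10, -0.1, -0.45, 0, 0, 0, 1], [10, -0.1, -0.45, 0, 0, 0, 1], [10, -0.1, -0.45, 0, 0, 0, 1], [10, -0.1, -0.45, 0, 0, 0, 1]]

```text
clock: 6.72
tcp_pos: [0.4564, 0.0726, 0.1494]
ee_rot: [[0.911, -0.413, 0.001], [-0.413, -0.911, 0.0], [0.001, -0.001, -1.0]]
ft_force: [0.1, -0.3, -1.5]
opening: 0.0123
finger_force: 32.2
```

>>> servo_tool:
  targets:
    - [[10, -0.1, -0.45, 0, 0, 0, 1], [10, -0.1, -0.45, 0, 0, 0, 1], [10, 0, -0.25, 0, 0, 0, 0.5], [10, 0, 0, 0, 0, 0, 0], [10, 0, 0, 0, 0, 0, 0]]

```text
clock: 7.35
tcp_pos: [0.4507, 0.0388, 0.149]
ee_rot: [[0.978, -0.21, 0.001], [-0.21, -0.978, 0.0], [0.001, -0.0, -1.0]]
ft_force: [0.3, 0.3, -0.1]
opening: 0.0125
finger_force: 32.2
```

Run:
```python
from h import *
import pickle
for n in('scene','top'):
    im=arm.get_image(n); pickle.dump(im,open(n+'1.pkl','wb'))
    c=im['color'][130:270,230:420] if n=='scene' else im['color'][170:310,220:410]
    cv2.imwrite(f'pics/{n}1.png',cv2.resize(c,None,fx=4,fy=4,interpolation=cv2.INTER_CUBIC)[:,:,::-1])
s=arm.observe();print(s['clock'],s['tcp_pos'],s['ee_rot'].round(4) if hasattr(s['ee_rot'],'round') else s['ee_rot'],s['ft_force'],s['opening'],s['finger_force'])
```

```text
7.45 [0.45063416 0.03886901 0.14872768] [[ 9.780e-01 -2.088e-01  3.000e-04]
 [-2.088e-01 -9.780e-01  1.000e-04]
 [ 2.000e-04 -2.000e-04 -1.000e+00]] [ 0.52627102  0.02937529 -0.84575842] 0.012384402542666022 32.20580577850342
```

View pics/scene1.png

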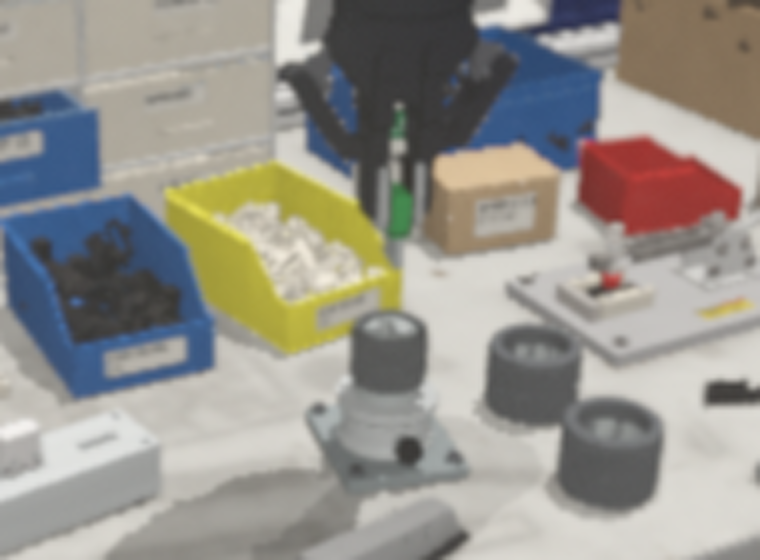

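The scene crop shows the blade gripped upright, with the green head at crop (399,205) and the tang at (393,262), above and behind the nose at (390,325). I'll check the tang's column against the calibration.

Run:
```python
from h import *
import pickle
S=pickle.load(open('scene1.pkl','rb'));S0=pickle.load(open('scene0.pkl','rb'))
c=np.array([.45065,.03885]); z0=.1487-.0253
print('tang pred',proj(S,[[*c,z0+k] for k in(0,.01,.02,.033)]).round(1).tolist())
a=np.array([.978,-.209]);
for e in(-.011,.011): print('edge',proj(S,[[*(c+e*a),z0+.01]]).round(1))
m=np.array([.453,.038]);print('nose pred',proj(S,[[*m,.082],[*m,.084],[*m,.108]]).round(1).tolist())
hsv=cv2.cvtColor(S['color'],cv2.COLOR_RGB2HSV);g=cv2.inRange(hsv,(45,80,40),(85,255,255));g[:,:322]=0;g[:,340:]=0;g[:172]=0;g[195:]=0
p=np.argwhere(g)[:,::-1];print('head',p.mean(0),p.min(0),p.max(0))
G=cv2.cvtColor(S['color'],cv2.COLOR_RGB2GRAY).astype(int)
for r in range(186,206): print(r,G[r,318:340])
G=cv2.cvtColor(S0['color'],cv2.COLOR_RGB2GRAY).astype(int)
print(G[205:218,316:340])
```

```text
tang pred [[327.6, 195.7], [327.7, 191.7], [327.9, 187.7], [328.1, 182.4]]
edge [[329.4 193.7]]
edge [[326.1 189.8]]
nose pred [[326.7, 211.4], [326.7, 210.6], [327.1, 201.3]]
head [329.74545455 182.41818182] [327 177] [332 188]
186 [160 162 162 158 153 141 135 136 123 105 105 107 108 106 106 124 132 122
 110 108 111 114]
187 [161 162 162 161 161 161 155 139 117 102 103 105 105 103 112 140 142 126
 111 108 111 114]
188 [160 161 161 162 162 168 174 158 123  99  95  99  98 103 121 147 146 128
 113 110 111 114]
189 [159 160 161 161 162 168 178 165 132 111 109 114 118 128 139 148 142 128
 120 116 112 112]
190 [159 160 160 161 162 164 168 163 138 120 122 135 145 156 159 155 143 135
 131 128 121 115]
191 [160 159 159 160 160 161 160 152 132 121 125 142 158 181 189 185 171 155
 148 145 139 126]
192 [167 160 159 159 160 160 159 148 130 121 126 143 165 196 206 206 198 179
 160 153 149 141]
193 [177 164 160 158 159 160 159 153 138 125 128 145 168 200 211 212 210 200
 180 161 154 149]
194 [190 173 162 160 159 160 160 157 146 132 132 146 169 201 212 213 213 211
 202 183 170 162]
195 [200 180 166
[... 1642 characters left out ...]
47 132 125 133 170 196 203 193 171 153 142 165 197 208 206 195 160
  125 130 162 201 212 214]
 [155 134 119 123 142 178 201 208 204 189 165 140 147 183 203 209 204 176
  136 124 150 196 211 214]
 [161 134 111 114 128 155 181 197 202 199 181 149 138 160 187 199 194 169
  137 121 140 188 209 214]
 [179 149 110 100 110 124 143 162 174 183 176 149 139 144 156 168 158 139
  124 112 131 183 208 214]
 [199 160 112  93  95 104 113 125 134 141 141 130 127 129 129 131 124 114
  109 104 128 180 206 213]
 [203 163 112  93  91  95  99 101 105 108 109 111 111 111 108 106 102 100
   98  98 125 178 205 213]
 [201 162 111  91  90  92  91  92  95  99 100  98  99  98  97  95  94  95
   93  94 125 179 204 211]]
```

>>> servo_tool:
  targets:
    - [[10, 0.1, -0.03, -0.4, 0, 0, 0], [10, 0, 0, -0.4, 0, 0, 0], [10, 0, 0, -0.4, 0, 0, 0], [10, 0, 0, 0, 0, 0, 0]]

```text
clock: 7.95
tcp_pos: [0.4527, 0.0373, 0.1111]
ee_rot: [[0.978, -0.209, -0.003], [-0.209, -0.978, -0.001], [-0.002, 0.002, -1.0]]
ft_force: [-0.5, -0.2, -0.8]
opening: 0.0121
finger_force: 32.2
```

>>> servo_tool:
  targets:
    - [[10, 0, 0, -0.1, 0, 0, 0], [10, 0, 0, -0.1, 0, 0, 0], [10, 0, 0, -0.1, 0, 0, 0], [10, 0, 0, 0, 0, 0, 0]]

```text
clock: 8.45
tcp_pos: [0.4534, 0.0377, 0.1034]
ee_rot: [[0.978, -0.208, -0.0], [-0.208, -0.978, -0.0], [-0.0, 0.0, -1.0]]
ft_force: [-0.5, -0.8, -1.1]
opening: 0.0125
finger_force: 32.2
```

>>> servo_tool:
  targets:
    - [[10, 0, 0, -0.13, 0, 0, 0], [10, 0, 0, -0.13, 0, 0, 0], [10, 0, 0, -0.1, 0, 0, 0], [10, 0, 0, -0.1, 0, 0, 0], [10, 0, 0, 0, 0, 0, 0]]

```text
clock: 9.07
tcp_pos: [0.4531, 0.0375, 0.0892]
ee_rot: [[0.978, -0.209, -0.001], [-0.209, -0.978, -0.0], [-0.001, 0.001, -1.0]]
ft_force: [-1.9, 1.3, -1.7]
opening: 0.0124
finger_force: 32.1
```

>>> servo_tool:
  targets:
    - [[10, 0, 0, -0.06, 0, 0, 0], [10, 0, 0, -0.06, 0, 0, 0], [10, 0, 0, 0, 0, 0, 0]]

```text
clock: 9.45
tcp_pos: [0.4532, 0.0376, 0.0872]
ee_rot: [[0.978, -0.208, -0.0], [-0.208, -0.978, -0.0], [-0.0, 0.0, -1.0]]
ft_force: [-11.0, 2.0, 18.1]
opening: 0.0125
finger_force: 34.9
```

>>> servo_tool:
  targets:
    - [[66, 0, 0, 0.05, 0, 0, 0], [66, 0, 0, 0.1, 0, 0, 0], [66, 0, 0, 0.4, 0, 0, 0], [66, 0, 0, 0.5, 0, 0, 0], [66, 0, 0, 0, 0, 0, 0]]

```text
clock: 10.07
tcp_pos: [0.4547, 0.0382, 0.1191]
ee_rot: [[0.978, -0.208, 0.003], [-0.208, -0.978, 0.001], [0.003, -0.002, -1.0]]
ft_force: [0.3, 0.1, -0.8]
opening: 0.0661
finger_force: 0.0
```

Run:
```python
from h import *
im=arm.get_image('scene')
cv2.imwrite('pics/s2.png',cv2.resize(im['color'][150:270,260:400],None,fx=5,fy=5,interpolation=cv2.INTER_CUBIC)[:,:,::-1])
hsv=cv2.cvtColor(im['color'],cv2.COLOR_RGB2HSV);g=cv2.inRange(hsv,(45,80,40),(85,255,255));g[:,:312]=0;g[:,345:]=0;g[:185]=0;g[225:]=0
p=np.argwhere(g)[:,::-1];print('head',p.mean(0),p.min(0),p.max(0),'pred',proj(im,[[.453,.038,.082],[.453,.038,.095],[.453,.038,.108]]).tolist())
```

```text
head [327.36764706 206.02941176] [324 200] [330 212] pred [[326.66542872761767, 211.36944671138176], [326.8737019626955, 206.37467717769601], [327.08350564415974, 201.31690105832834]]
```

View pics/s2.png

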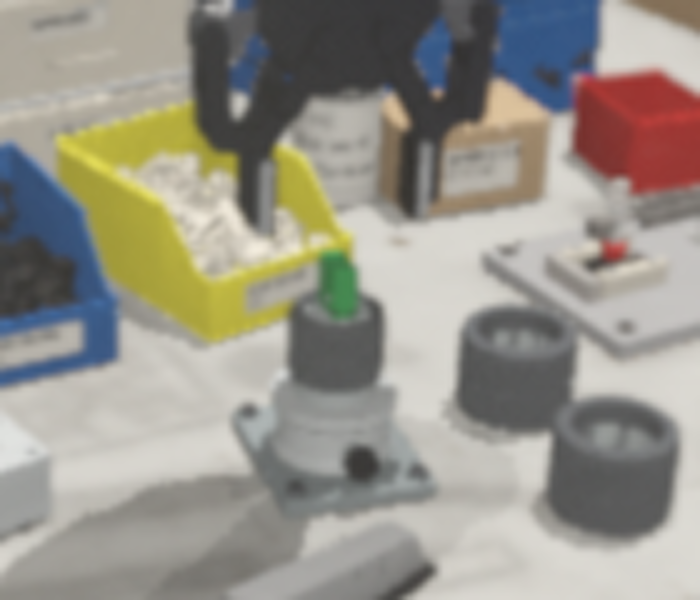

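The picture shows the blade upright in the nose. Its head centre is at (327.4,206.0), and (326.9,206.4) is predicted for a seated blade. Next I'll lower over the collar and grip it.

>>> servo_tool:
  targets:
    - [[66, 0, 0, -0.6, 0, 0, 0], [66, 0, 0, -0.6, 0, 0, 0], [66, 0, 0, -0.5, 0, 0, 0], [66, 0, 0, -0.4, 0, 0, 0], [66, 0, 0, 0, 0, 0, 0]]

```text
clock: 10.75
tcp_pos: [0.4529, 0.0374, 0.0537]
ee_rot: [[0.978, -0.209, -0.002], [-0.209, -0.978, -0.001], [-0.002, 0.001, -1.0]]
ft_force: [-0.3, -0.5, 0.1]
opening: 0.066
finger_force: 0.0
```

>>> servo_tool:
  targets:
    - [[44, 0, 0, 0, 0, 0, 0], [44, 0, 0, 0, 0, 0, 0], [44, 0, 0, 0, 0, 0, 0]]
  newtons: 50

```text
clock: 11.12
tcp_pos: [0.4539, 0.0378, 0.0551]
ee_rot: [[0.978, -0.208, 0.001], [-0.208, -0.978, 0.0], [0.001, -0.001, -1.0]]
ft_force: [-0.6, -0.8, 1.3]
opening: 0.0443
finger_force: 21.0
```

>>> servo_tool:
  targets:
    - [[30, 0, 0, 0, 0, 0, 0], [30, 0, 0, 0, 0, 0, 0], [30, 0, 0, -0.03, 0, 0, 0], [30, 0, 0, 0, 0, 0, 0]]

```text
clock: 11.62
tcp_pos: [0.454, 0.0378, 0.0546]
ee_rot: [[0.978, -0.208, 0.001], [-0.208, -0.978, 0.0], [0.001, -0.0, -1.0]]
ft_force: [-3.4, -0.6, 14.1]
opening: 0.044
finger_force: 51.5
```

>>> servo_tool:
  targets:
    - [[30, 0, 0, 0.01, 0, 0, -0.6], [30, 0, 0, 0, 0, 0, -0.6], [30, 0, 0, 0, 0, 0, -0.6], [30, 0, 0, 0, 0, 0, -0.6], [30, 0, 0, 0, 0, 0, -0.3]]

```text
clock: 12.25
tcp_pos: [0.4533, 0.0377, 0.0538]
ee_rot: [[0.902, -0.432, -0.0], [-0.432, -0.902, 0.0], [-0.0, 0.0, -1.0]]
ft_force: [-0.4, -0.0, -1.2]
opening: 0.0433
finger_force: 50.9
```

>>> servo_tool:
  targets:
    - [[30, 0, 0, 0, 0, 0, -0.3], [30, 0, 0, 0, 0, 0, -0.3], [30, 0, 0, 0, 0, 0, -0.3], [30, 0, 0, 0, 0, 0, 0]]

```text
clock: 12.75
tcp_pos: [0.4535, 0.0377, 0.054]
ee_rot: [[0.866, -0.501, 0.0], [-0.501, -0.866, 0.0], [-0.0, -0.0, -1.0]]
ft_force: [0.4, -0.4, -1.4]
opening: 0.0435
finger_force: 50.9
```

>>> servo_tool:
  targets:
    - [[30, 0, 0, -0.03, 0, 0, 0], [30, 0, 0, 0, 0, 0, 0]]

```text
clock: 13.0
tcp_pos: [0.4535, 0.0377, 0.053]
ee_rot: [[0.866, -0.5, -0.0], [-0.5, -0.866, -0.0], [-0.0, 0.0, -1.0]]
ft_force: [-0.9, -0.8, -1.0]
opening: 0.0435
finger_force: 50.9
```

>>> servo_tool:
  targets:
    - [[30, 0, 0, -0.03, 0, 0, -0.3], [30, 0, 0, -0.03, 0, 0, -0.3], [30, 0, 0, -0.03, 0, 0, 0], [30, 0, 0, 0, 0, 0, 0]]

```text
clock: 13.5
tcp_pos: [0.4535, 0.0377, 0.0503]
ee_rot: [[0.838, -0.545, -0.0], [-0.545, -0.838, -0.0], [-0.0, 0.0, -1.0]]
ft_force: [-0.5, -0.0, -2.2]
opening: 0.0435
finger_force: 50.9
```

>>> servo_tool:
  targets:
    - [[30, 0, 0, -0.04, 0, 0, 0], [30, 0, 0, -0.03, 0, 0, 0], [30, 0, 0, -0.03, 0, 0, 0], [30, 0, 0, 0, 0, 0, 0]]

```text
clock: 14.0
tcp_pos: [0.4536, 0.0377, 0.0476]
ee_rot: [[0.838, -0.545, 0.0], [-0.545, -0.838, 0.0], [0.0, -0.0, -1.0]]
ft_force: [-2.2, -0.0, 5.6]
opening: 0.0438
finger_force: 51.6
```

>>> servo_tool:
  targets:
    - [[30, 0, 0, -0.03, 0, 0, 0], [30, 0, 0, -0.03, 0, 0, 0], [30, 0, 0, -0.02, 0, 0, 0], [30, 0, 0, 0, 0, 0, 0]]
  newtons: 80

```text
clock: 14.5
tcp_pos: [0.4536, 0.0377, 0.0456]
ee_rot: [[0.839, -0.545, 0.0], [-0.545, -0.839, -0.0], [0.0, -0.0, -1.0]]
ft_force: [-4.1, 0.4, 12.7]
opening: 0.043
finger_force: 81.3
```

>>> servo_tool:
  targets:
    - [[30, 0, 0, -0.03, 0, 0, 0], [30, 0, 0, -0.02, 0, 0, 0], [30, 0, 0, 0, 0, 0, 0]]

```text
clock: 14.88
tcp_pos: [0.4537, 0.0377, 0.0455]
ee_rot: [[0.839, -0.544, 0.001], [-0.544, -0.839, -0.0], [0.001, -0.0, -1.0]]
ft_force: [-12.2, -0.2, 33.2]
opening: 0.0432
finger_force: 83.5
```

>>> servo_tool:
  targets:
    - [[30, 0, 0, -0.03, 0, 0, 0], [30, 0, 0, 0, 0, 0, 0]]

```text
clock: 15.12
tcp_pos: [0.4537, 0.0377, 0.0454]
ee_rot: [[0.839, -0.544, 0.001], [-0.544, -0.839, -0.0], [0.001, -0.0, -1.0]]
ft_force: [-16.5, 1.4, 45.9]
opening: 0.0433
finger_force: 85.0
```

>>> servo_tool:
  targets:
    - [[30, 0, 0, 0.04, 0, 0, 0], [30, 0, 0, 0, 0, 0, 0]]

```text
clock: 15.38
tcp_pos: [0.4537, 0.0377, 0.0455]
ee_rot: [[0.839, -0.544, 0.001], [-0.544, -0.839, -0.0], [0.001, -0.0, -1.0]]
ft_force: [-11.2, 0.5, 29.1]
opening: 0.0432
finger_force: 82.8
```

Run:
```python
from h import *
im=arm.get_image('scene')
cv2.imwrite('pics/s3.png',cv2.resize(im['color'][170:260,275:385],None,fx=6,fy=6,interpolation=cv2.INTER_CUBIC)[:,:,::-1])
print(proj(im,[[.453,.038,z] for z in(.04,.05,.074,.084)]).round(1).tolist())
o=arm.observe();print(o['clock'],o['tcp_pos'],o['ft_force'],o['finger_force'])
```

```text
[[326.0, 227.1], [326.2, 223.4], [326.5, 214.4], [326.7, 210.6]]
15.425 [0.45369362 0.03765862 0.04553766] [-10.36439194   0.49354407  28.69593848] 82.86553491605446
```

View pics/s3.png

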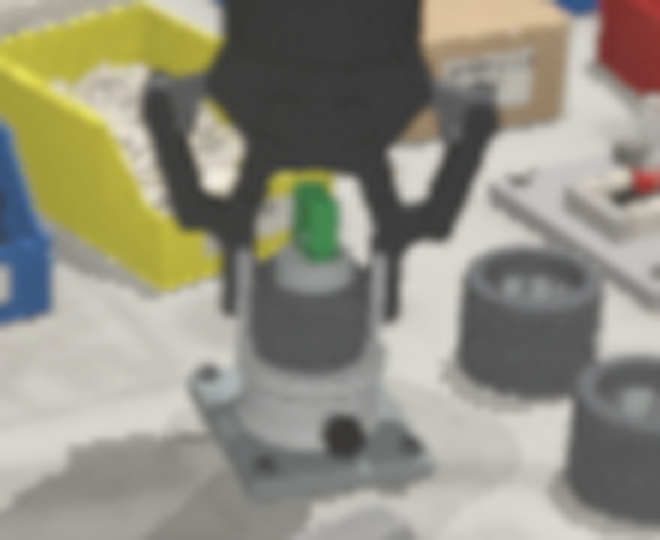

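The picture shows the collar down on the flange with no gap, its lower edge at crop (310,370). The nose stands clear above it, the blade head is seated at (316,220), and the fingers are holding the collar with a 29 N push.

```bash
python3 -c "
from rig import arm
print(arm.finish_job())"
```

```text
the job is handed in; nothing more can be done
None
```

The green blade is seated in the post, and the collar is turned, pressed home against the flange and held there by the fingers with a push of about 29 N; the job was handed in at about 15.4 s of the 51 s allowed, and no verdict came back.

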